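Put the pile of sharpening stones back in their wooden bases

TASK

The four sharpening stones have been left piled on the grinding bench. Take them off the pile one at a time, from the top, and put each stone, same side up, in the wooden base whose pocket was cut for it, lying flat on the pocket floor. The stones chip easily, so lower them in rather than dropping them, do not let any tip over, and leave the angle grinder and the oil bottle where they are.

Things in the scene. Friction and masses are not known exactly. Their poses are not given: they have to be found in the camera images.
- bench_stone: The largest, a brick-shaped two-layer sharpening stone (dark coarse body with a 5 mm light grey fine layer on top): 165 mm long (its x axis), 52 mm wide (its y axis), 25 mm thick, about 0.49 kg. It lies on the bench at the bottom of the pile. Loose. Origin: centre of its underside, z up.
- medium_stone: The middle-sized, a brick-shaped two-layer sharpening stone (dark coarse body with a 5 mm light grey fine layer on top): 115 mm long (its x axis), 40 mm wide (its y axis), 20 mm thick, about 0.21 kg. It lies on the bench stone, not quite square or centred on it. Loose. Origin: centre of its underside, z up.
- round_stone: The only round one, a puck-shaped two-layer sharpening stone (dark coarse body with a 5 mm light grey fine layer on top): 60 mm in diameter, 28 mm thick, about 0.18 kg. It lies on the medium stone, not quite square or centred on it. Loose. Origin: centre of its underside, z up.
- pocket_stone: The smallest, a narrow brick-shaped two-layer sharpening stone (dark coarse body with a 5 mm light grey fine layer on top): 70 mm long (its x axis), 25 mm wide (its y axis), 15 mm thick, about 0.06 kg. It lies on top of the round stone, not quite square or centred on it. Loose. Origin: centre of its underside, z up.
- bench_base: Pale wooden base of the bench stone: an oblong pocket 177 x 64 mm (long along x), 8 mm deep, in a block 197 x 84 mm. It stands firm on the bench; rim 25 mm and pocket floor 17 mm above the bench. The pocket leaves 6 mm all round its stone, and the seated stone stands 17 mm proud of the rim. Origin: centre of the block's underside, at bench height, under the pocket's centre; z up.
- medium_base: Pale wooden base of the medium stone: an oblong pocket 127 x 52 mm (long along x), 7 mm deep, in a block 147 x 72 mm. It stands firm on the bench; rim 25 mm and pocket floor 18 mm above the bench. The pocket leaves 6 mm all round its stone, and the seated stone stands 13 mm proud of the rim. Origin: centre of the block's underside, at bench height, under the pocket's centre; z up.
- round_base: Pale wooden base of the round stone: a round pocket 72 mm across, 9 mm deep, in a square block 94 x 94 mm. It stands firm on the bench; rim 25 mm and pocket floor 16 mm above the bench. The pocket leaves 6 mm all round its stone, and the seated stone stands 19 mm proud of the rim. Origin: centre of the block's underside, at bench height, under the pocket's centre; z up.
- pocket_base: Pale wooden base of the pocket stone: an oblong pocket 82 x 37 mm (long along x), 5 mm deep, in a block 102 x 57 mm. It stands firm on the bench; rim 25 mm and pocket floor 20 mm above the bench. The pocket leaves 6 mm all round its stone, and the seated stone stands 10 mm proud of the rim. Origin: centre of the block's underside, at bench height, under the pocket's centre; z up.
- angle_grinder: Bystander: an angle grinder lying with its disc up, about 290 mm long (handle to -x, head to +x), 91 mm high, side handle reaching 150 mm to +y. Loose, 1.7 kg. Origin: on the bench, under the middle of the body.
- oil_bottle: Bystander: a white bottle of honing oil with a black spout, 58 mm across, 162 mm high, standing, 0.25 kg, loose. Origin: centre of its underside.
Mind the look-alikes: they are no part of the job. Leave any pink, purple or red look-alike of the bench_base alone.

How it is judged:
By the outcome, as a careful person would: the job done as asked, in the order asked, and still so for the second after the job is handed in, with the robot touching nothing.
It also fails if it takes over 106 s, if anything falls off the work surface, if the arm or the gripper's body presses on something with over 40 N, if the wrist force passes 120 N, or if a joint passes its speed limit or range.

ROBOT

A 6-joint arm with a two-finger parallel gripper is mounted at the origin on the work surface. World frame = base frame: x ahead of the robot, y to its left, z up, the work surface at z = 0. Lengths are in m, angles in rad, forces in N, time in s.
With the tool pointing down it reaches from about 0.275 to 0.75 m from the base axis. Payload 10.2 kg.
Tool frame: the origin (TCP) lies midway between the tips of the shut fingers; the grasp point (between the pads) lies 19 mm behind it (env.hold_point_z is the distance from the TCP to the grasp point, in m); z points along the fingers, y is the line along which they close (so a half turn about z gives the same grasp; the last joint's range is limited). The gripper opens to 85 mm and grips with 20 to 120 N. Pads are 22 mm wide; open, the fingers measure 114 mm over their backs; the gripper's body (76 mm by 85 mm) begins 54 mm behind the grasp point. The pads swing forward as they close: fully open they stand 13 mm farther back than shut.
Start: joints at [1.042, 0.313, 1.498, -0, 1.331, -0.223], TCP at [0.158, 0.501, 0.207] pointing down, gripper open.
Joint ranges: [-2.94, 2.94], [-0.97, 2.17], [0.19, 2.56], [-1.23, 4.37], [0.02, 3.11], [-2.88, 2.88]. Speed limits (rad/s): [2.39, 2.39, 3.01, 3.14, 3.14, 3.14].

INTERFACE

Orientations are given as a unit quaternion [x, y, z, w].
In Python, from bench import env, kinematics, monitor, eyes, job gives the robot as it stands. The module is installed in compiled form; this text tells all that it offers. Calls block until the motion is done:
- env.reach(position, orientation): joint-space move of the TCP to a pose.
- env.movel(position, velocity=0.15, frame=None, guard=None): straight line of the TCP; frame=None keeps the orientation; velocity is the mean speed in m/s. With guard (N) it stops when the force on the tool has changed by that much, and returns True; else False.
- env.set_joints(angles): joint-space move.
- env.release() and env.close_gripper(effort=None): open the fingers fully, or close them until they stop; effort is the grip in N (None keeps the last).
- env.hold(seconds).
- kinematics.ik(position, orientation): joint angles nearest the present ones, or None.
- monitor.sense(): the state.
- eyes.grab_frame(name): name is "side" or "top"; returns a dict with "frame" (400x640x3 uint8, red, green, blue), "mtx" (3x3 intrinsics, pixels), "view" (4x4, takes a point from world to camera coordinates). Camera axes: x right, y down, z forward; pixel columns grow to the right and rows downward; lengths in m; the calibration is good to about 2 mm. A picture is of the moment at which its call begins. There is no depth.
A pose or a line that the arm cannot do raises env.MotionError and nothing moves.
- job.hand_in(): hands the job in; it is judged then, once.
The state is a dict: "clock": time; "joints": joint angles; "qvel": joint speeds; "joint_efforts": joint torques, N m; "position": TCP position; "ee_rot": TCP orientation; "contact_force": force on the tool from outside, world axes, zero at the start; "ft_torque": the same for the moment, N m; "finger_gap": opening from 0.0 (shut) to 1.0 (fully open); "gripper_force": force on a finger pad.
Only numpy, scipy, OpenCV 4.12 (cv2) and the standard library are available. Lean on these libraries where they do the work, as an engineer would, in place of code of your own. Each camera call takes 0.05 s, during which the arm holds its last target. There are 200 camera calls.

## Working session

There is one attempt and no reset: what is moved stays moved. The work goes in short steps, each a Python script; the robot and the scene stay as the last script left them, time stands still between calls to the robot, and variables do not carry over. Pictures are saved under pics/ and viewed, at most 14 in all, crops included, and the job is handed in when it is done.

```bash
mkdir -p pics; python3 - <<'E'
from bench import env,kinematics,monitor,eyes
import cv2,numpy as np
np.set_printoptions(precision=4,suppress=True)
for n in("side","top"):
    d=eyes.grab_frame(n); cv2.imwrite(f"pics/{n}0.png",d["frame"][:,:,::-1]); print(n,d["mtx"],d["view"])
    V=np.array(d["view"]); print(-V[:3,:3].T@V[:3,3])
s=monitor.sense(); print(s["clock"],s["ee_rot"],env.hold_point_z)
E
```

```text
side [[493.3702   0.     319.9738]
 [  0.     493.3702 204.1577]
 [  0.       0.       1.    ]] [[ 0.9743 -0.2254 -0.0004 -0.4991]
 [-0.1325 -0.5713 -0.81    0.228 ]
 [ 0.1823  0.7892 -0.5864  1.1078]
 [ 0.      0.      0.      1.    ]]
[ 0.3145 -0.8565  0.8341]
top [[390.9541   0.     323.0741]
 [  0.     390.9541 201.5341]
 [  0.       0.       1.    ]] [[-0.029  -0.9996  0.0034  0.1435]
 [-0.9896  0.0282 -0.1411  0.5635]
 [ 0.141  -0.0075 -0.99    1.1229]
 [ 0.      0.      0.      1.    ]]
[0.4036 0.1359 1.1907]
0.1 [ 0.1523  0.9883 -0.0005 -0.0002] 0.0187
```

View pics/side0.png

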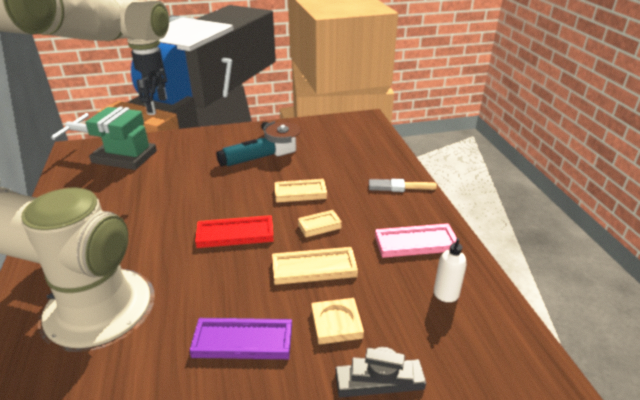

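View pics/top0.png

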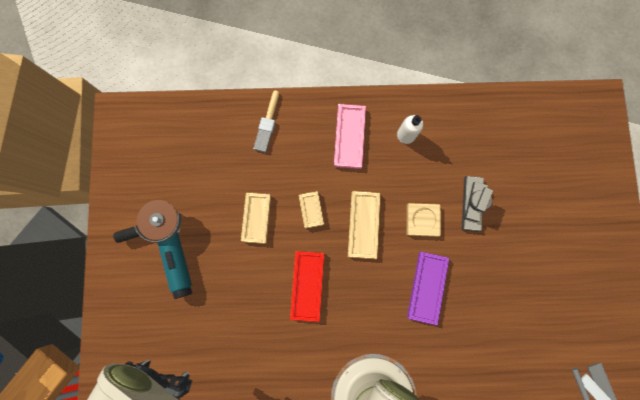

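Side view: the pile is at about (380,372), with pale bases at (315,266) large, (301,190) medium, (338,321) round and (320,224) pocket. Top view: the pile is at (475,203), and the bases at (365,225), (257,218), (424,220) and (311,210). The bench_base lookalikes are pink (350,137), red (308,287) and purple (429,289). The pale one at (365,225) fits because it is the only wooden oblong of that size. Next I'll enlarge the views to confirm it.

```bash
cat > h.py <<'E'
import cv2,numpy as np
def crop(img,x,y,w,h,s,step=5):
    c=cv2.resize(img[y:y+h,x:x+w],None,fx=s,fy=s,interpolation=cv2.INTER_CUBIC)
    for u in range(x-x%10+10,x+w,10):
        cv2.line(c,((u-x)*s,0),((u-x)*s,6),(0,255,255),1); cv2.putText(c,str(u),((u-x)*s-10,16),0,.35,(0,255,255),1)
    for v in range(y-y%10+10,y+h,10):
        cv2.line(c,(0,(v-y)*s),(6,(v-y)*s),(0,255,255),1); cv2.putText(c,str(v),(8,(v-y)*s+4),0,.35,(0,255,255),1)
    return c
E
python3 - <<'E'
from h import *
t=cv2.imread("pics/top0.png");s=cv2.imread("pics/side0.png")
a=crop(s,332,340,96,60,8)
b=crop(t,455,170,45,66,9)[:, :]
H=600;o=np.zeros((600,800,3),np.uint8)
a=crop(s,332,340,98,60,5);o[:300,:490]=a
b=crop(t,455,170,44,70,7);o[:490,492:800]=b
E2=crop(s,295,290,80,60,5);o[300:600,:400]=E2
cv2.imwrite("pics/pile.png",o)
o=np.zeros((600,800,3),np.uint8)
o[:300,:800]=crop(t,240,185,200,75,4); o[300:600,:400]=crop(s,260,205,100,75,4);o[300:540,400:800]=crop(s,260,175,100,60,4)
cv2.imwrite("pics/bases.png",o)
E
```

```text
(no output)
```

View pics/pile.png

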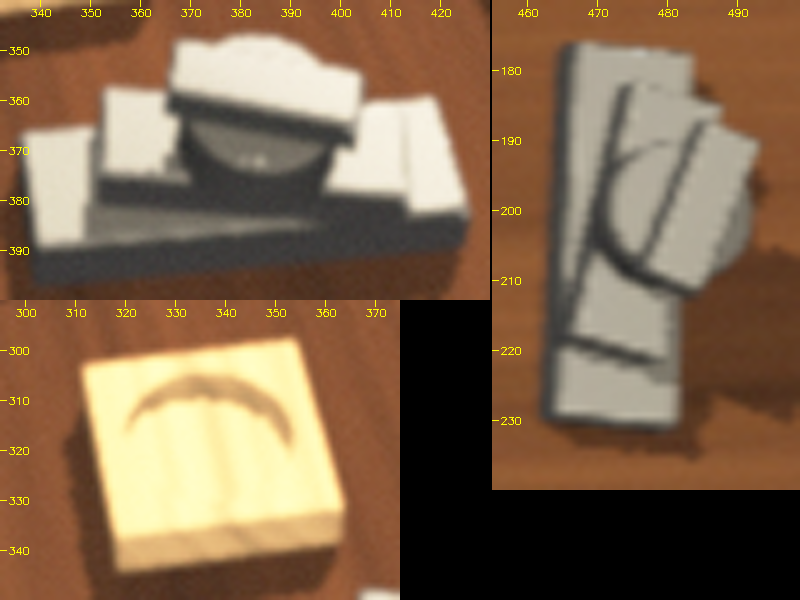

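View pics/bases.png

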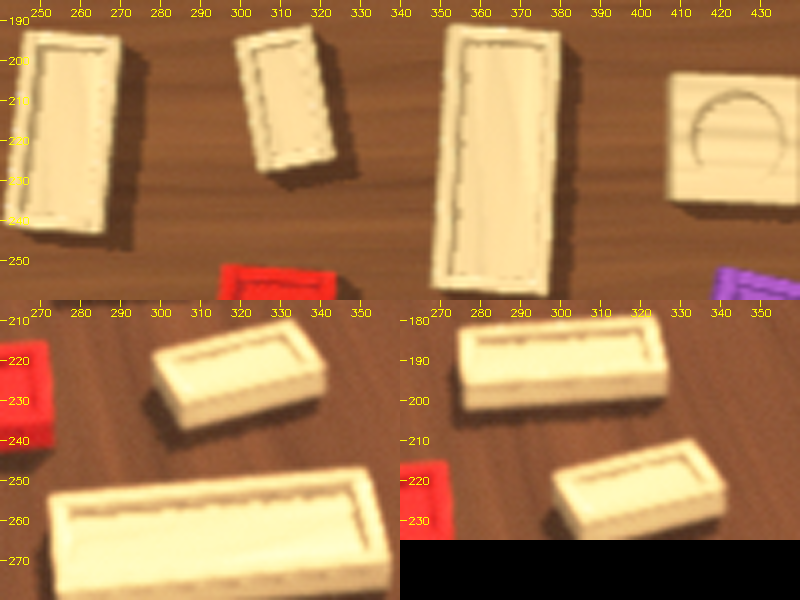

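Crops confirm that the plain pale oblong base at top-view (365,225) is bench_base. The pink, red and purple ones are decoys. The pile order is as described: pocket stone on top, light top-face corners in the top view near (485,187), (493,191), (484,212) and (477,207). I'll fit the base silhouettes in both views, with height left free, and the pocket stone's corners.

```bash
cat >> h.py <<'E'
from scipy.optimize import minimize,least_squares
from scipy.spatial.transform import Rotation as R
def proj(d,P):
    V=np.array(d["view"]);c=np.asarray(P)@V[:3,:3].T+V[:3,3];p=c@np.array(d["mtx"]).T
    return p[:,:2]/p[:,2:]
def box(p,L,W,H):  # p=x,y,z_under,yaw
    S=np.array([[a,b,c] for a in(-.5,.5) for b in(-.5,.5) for c in(0,1)])*[L,W,H]
    return S@R.from_euler("z",p[3]).as_matrix().T+p[:3]
def ground(d,uv,z):
    V=np.array(d["view"]);C=-V[:3,:3].T@V[:3,3]
    r=V[:3,:3].T@np.linalg.inv(d["mtx"])@[*uv,1];return C+r*(z-C[2])/r[2]
def soft(shape,pts,k=8):
    x0,y0=np.floor(pts.min(0)).astype(int)-6;x1,y1=np.ceil(pts.max(0)).astype(int)+6
    return x0,y0,x1,y1
def fitmask(views,masks,p0,dim,shape="box",zfree=True):
    """views: frames dicts; masks: float masks; fit silhouette hull"""
    win=[]
    for d in views:
        q=proj(d,box(p0,*dim));a=np.floor(q.min(0)).astype(int)-9;b=np.ceil(q.max(0)).astype(int)+9
        a=np.maximum(a,0);b=np.minimum(b,[640,400]);win.append((a,b))
    def f(p):
        e=0;p=np.array(p)*[1,1,1,10]
        for d,m,(a,b) in zip(views,masks,win):
            if shape=="box": P=box(p,*dim)
            else:
                t=np.linspace(0,2*np.pi,48,endpoint=False);ci=np.c_[np.cos(t),np.sin(t)]*dim[0]/2
                P=np.vstack([np.c_[ci,0*t],np.c_[ci,0*t+dim[2]]])+p[:3]
            h=cv2.convexHull(((proj(d,P)-a+.5)*8-.5).astype(np.float32))
            im=np.zeros(((b-a)[1]*8,(b-a)[0]*8),np.uint8)
            cv2.fillConvexPoly(im,np.round(h*16).astype(np.int32),255,shift=4)
            im=cv2.resize(im,None,fx=.125,fy=.125,interpolation=cv2.INTER_AREA)/255.
            e+=np.abs(im-m[a[1]:b[1],a[0]:b[0]]).sum()
        return e+(0 if zfree else 1e4*abs(p[2]-p0[2]))
    q=np.array(p0)/[1,1,1,10];best=None
    for s in(.02,.006,.002):
        r=minimize(f,q,method="Nelder-Mead",options=dict(initial_simplex=np.vstack([q]+[q+s*np.eye(4)[i] for i in range(4)]),maxiter=300,xatol=1e-5));q=r.x
    return q*[1,1,1,10],r.fun
def fitpts(obs,L,W,p0):
    """obs: (frame,[(sx,sy,dz,u,v)...]) corners of top face; p=x,y,ztop,yaw"""
    def f(p):
        o=[]
        for d,l in obs:
            for sx,sy,dz,u,v in l:
                P=R.from_euler("z",p[3]).apply([sx*L/2,sy*W/2,dz])+p[:3]
                o+=list(proj(d,[P])[0]-[u-.5,v-.5])
        return np.array(o)
    r=least_squares(f,p0);return r.x,r.fun.reshape(-1,2)
E
python3 - <<'E'
from bench import eyes
from h import *
import pickle
np.set_printoptions(precision=4,suppress=True)
t,s=eyes.grab_frame("top"),eyes.grab_frame("side")
M=[]
for d in(t,s):
    h=cv2.cvtColor(d["frame"],cv2.COLOR_RGB2HSV).astype(int)
    f=d["frame"].astype(float)
    M.append(((f[:,:,1]>135)&(f[:,:,0]>f[:,:,2]*1.15)&(f[:,:,1]>f[:,:,2]*1.08)&(h[:,:,0]>13)&(h[:,:,0]<40)).astype(float))
B=dict(bench=((365,225),(.197,.084,.025)),medium=((257,218),(.147,.072,.025)),round=((424,220),(.094,.094,.025)),pocket=((311,210),(.102,.057,.025)))
out={}
for k,(uv,dim) in B.items():
    g=ground(t,uv,.02);best=min((fitmask([t,s],M,[g[0],g[1],0,y],dim) for y in(-.12,0.05,.2)),key=lambda r:r[1])
    out[k]=best[0];print(k,best[0],"resid px",round(best[1],1))
pickle.dump(out,open("bases.pkl","wb"))
o=[(t,[(1,1,-.005,485.4,186.9),(1,-1,0,493.3,191.1),(-1,-1,-.005,484,211.7),(-1,1,-.005,476.7,207.4)]),
   (s,[(-1,1,0,366.8,348),(1,1,0,404.4,354.4),(1,-1,-.005,402.8,365.6),(-1,-1,-.005,365.6,359)])]
g=ground(t,(485,199),.088);print(fitpts(o,.07,.025,[g[0],g[1],.088,-.3]))
# overlay of base fits on top/side masks
E
```

```text
bench [ 0.4986  0.0073  0.0022 -0.0974] resid px 130.5
medium [ 0.5285  0.3335  0.001  -0.1001] resid px 120.1
round [ 0.5088 -0.1729  0.0036 -0.0628] resid px 92.1
pocket [0.5492 0.1654 0.0018 0.1565] resid px 76.1
(array([ 0.5551, -0.3341,  0.0884, -0.4552]), array([[-0.526 , -0.0256],
       [ 0.4382, -0.9821],
       [ 0.2247,  0.7251],
       [-0.64  ,  1.4279],
       [ 0.1497, -1.3116],
       [ 0.7243, -0.593 ],
       [ 0.775 ,  1.3301],
       [-0.8952,  0.4891]]))
```

```bash
cat >> h.py <<'E'
def overlay(d,items,win,s):
    x,y,w,h=win;c=crop(np.ascontiguousarray(d["frame"][:,:,::-1]),x,y,w,h,s)
    for p,dim in items:
        q=((proj(d,box(p,*dim))-[x,y]+.5)*s).round().astype(int)
        for i in range(8):
            for j in(1,2,4):
                if not i&j: cv2.line(c,tuple(map(int,q[i])),tuple(map(int,q[i|j])),(0,200,0) if (i&1 and j>1) else (255,0,0),1)
    return c
E
python3 - <<'E'
from bench import eyes
from h import *
import pickle
b=pickle.load(open("bases.pkl","rb"))
t,s=eyes.grab_frame("top"),eyes.grab_frame("side")
D=dict(bench=(.197,.084,.025),medium=(.147,.072,.025),round=(.094,.094,.025),pocket=(.102,.057,.025))
it=[(b[k],D[k]) for k in D]; ps=[([.5551,-.3341,.0734,-.4552],(.07,.025,.015))]
o=np.zeros((600,800,3),np.uint8)
o[:300]=overlay(t,it,(242,185,200,75),4)
o[300:600,:330]=overlay(s,it,(265,175,110,100),3)
o[300:540,330:520]=overlay(s,it,(305,290,63,80),3)[:, :189].repeat(1,0) if 0 else cv2.resize(overlay(s,it,(305,290,63,60),3),(190,240))
o[300:600,520:660]=overlay(t,ps,(470,170,28,60),5)
o[300:425,660:800]=overlay(s,ps,(360,340,28*2,50),5)[:125,:140] if 0 else cv2.resize(overlay(s,ps,(360,340,56,50),5),(140,125))
cv2.imwrite("pics/ov.png",o)
E
```

```text
(no output)
```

View pics/ov.png

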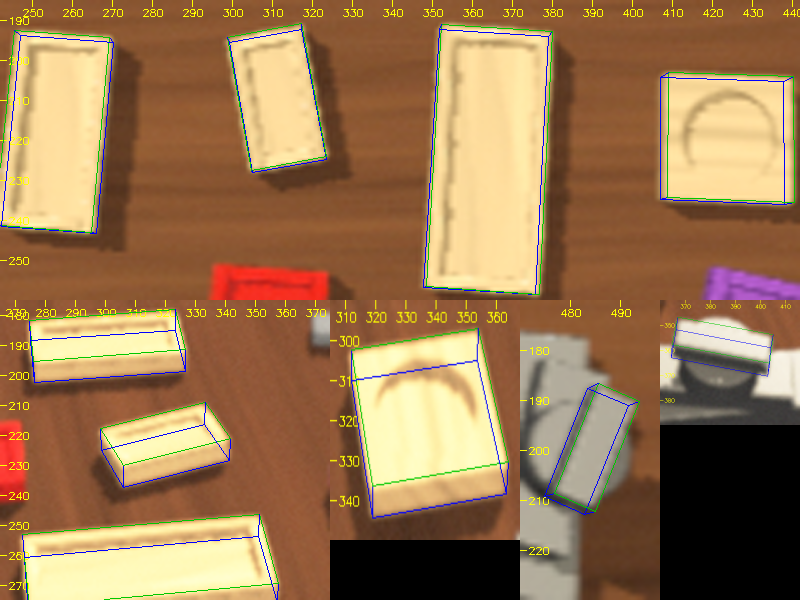

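The base overlays match within about half a pixel in both views. Fitted bench heights are 1–4 mm, against a true 0. The pocket stone's top measures 0.088 m, as the stack predicts. Starting with the pocket stone.

```bash
cat > r.py <<'E'
from bench import env,kinematics,monitor,eyes
from h import *
import pickle
np.set_printoptions(precision=4,suppress=True)
B=pickle.load(open("bases.pkl","rb"))
T=.16
def quat(a): return R.from_matrix(np.array([[np.cos(a),np.sin(a),0],[np.sin(a),-np.cos(a),0],[0,0,-1]])).as_quat()
def best(xy,z,a):
    c=[]
    for k in(0,np.pi,-np.pi):
        q=quat(a+k);j=kinematics.ik([*xy,z],q)
        if j is not None: c.append((np.abs(np.array(j)-monitor.sense()["joints"]).max(),q))
    return min(c,key=lambda x:x[0])[1]
def st(m):
    s=monitor.sense();print(m,round(s["clock"],1),np.array(s["position"]),"gap",round(s["finger_gap"]*85,1),"F",np.array(s["contact_force"]).round(1),"grip",round(s["gripper_force"],1))
def pick(xy,a,z,effort):
    q=best(xy,T,a);env.release();env.reach([*xy,T],q)
    env.movel([*xy,z+.03],.2)
    print("guard",env.movel([*xy,z],.06,guard=8));st("down")
    env.close_gripper(effort);st("closed")
    env.movel([*xy,z+.02],.06);env.movel([*xy,T],.2);st("lifted")
def place(xy,a,z):
    q=best(xy,T,a);env.reach([*xy,T],q)
    env.movel([*xy,z+.018],.2)
    print("guard",env.movel([*xy,z-.003],.025,guard=3));st("placed")
def letgo():
    p=np.array(monitor.sense()["position"]);env.release();env.movel([p[0],p[1],T],.2);st("away")
E
python3 - <<'E'
from r import *
pick((.5551,-.3341),-.4552,.073+.0075,40)
E
```

```text
guard False
down 4.8 [ 0.5552 -0.3342  0.0806] gap 85.0 F [ 0.4  0.7 -0. ] grip 0.0
closed 5.6 [ 0.5551 -0.3341  0.0805] gap 0.4 F [-0.2 -0.2 -0.1] grip 0.0
lifted 6.5 [ 0.555  -0.334   0.1599] gap -0.0 F [ 1.3 -0.1 -0.3] grip 0.0
```

The gripper closed to zero, so it missed. Looking.

```bash
python3 - <<'E'
from r import *
t,s=eyes.grab_frame("top"),eyes.grab_frame("side")
ps=[([.5551,-.3341,.0734,-.4552],(.07,.025,.015))]
o=np.zeros((500,800,3),np.uint8)
o[:500,:300]=overlay(t,ps,(450,165,60,100),5)
o[:500,300:800]=overlay(s,ps,(330,300,100,100),5)
cv2.imwrite("pics/miss.png",o)
E
```

```text
(no output)
```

View pics/miss.png

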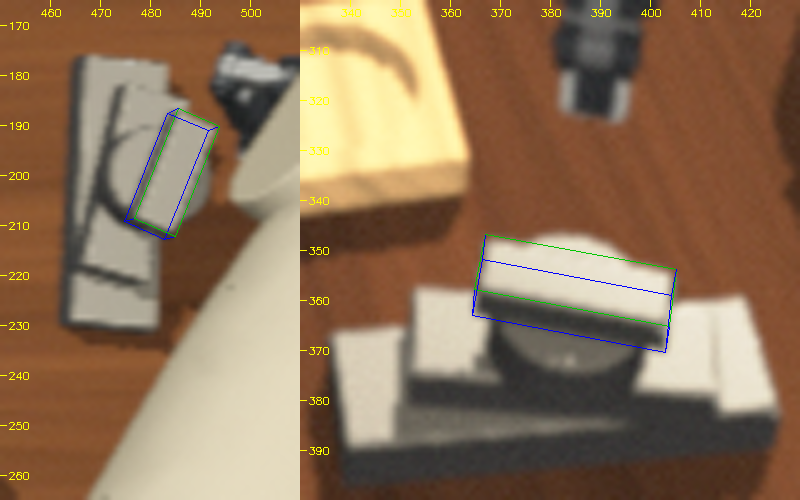

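```bash
python3 - <<'E'
from r import *
t,s=eyes.grab_frame("top"),eyes.grab_frame("side")
p=np.array(monitor.sense()["position"]);print(p,env.hold_point_z)
for dz in(0,.005,.01,.019):print(dz,proj(s,[p+[0,0,dz]]),proj(t,[p+[0,0,dz]]))
o=np.zeros((600,800,3),np.uint8)
o[:600,:400]=crop(np.ascontiguousarray(s["frame"][:,:,::-1]),365,270,50,75,8)
o[:600,400:800]=crop(np.ascontiguousarray(t["frame"][:,:,::-1]),475,150,50,75,8)
for k,d,x,y in((0,s,365,270),(400,t,475,150)):
    q=((proj(d,[p])[0]-[x,y]+.5)*8).astype(int);cv2.drawMarker(o,(k+int(q[0]),int(q[1])),(0,0,255),0,14,1)
cv2.imwrite("pics/tip.png",o)
E
```

```text
[ 0.5547 -0.3338  0.1587] 0.0187
0 [[387.3711 329.548 ]] [[495.5207 195.1157]]
0.005 [[387.6025 327.6285]] [[496.3466 194.8203]]
0.01 [[387.8355 325.6957]] [[497.1805 194.5222]]
0.019 [[388.259  322.1828]] [[498.7016 193.9782]]
```

View pics/tip.png

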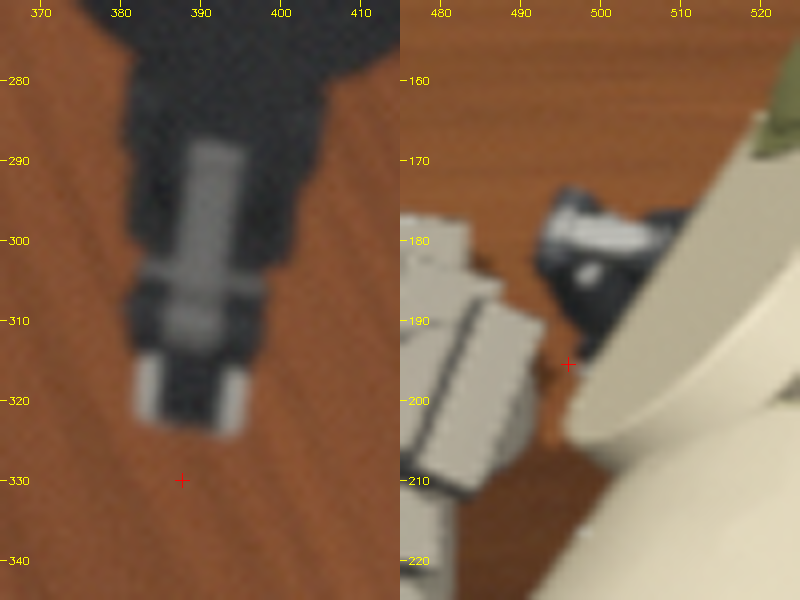

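The picture shows the fingertips at (389,324), while the projected TCP is at (387,329.5). So the real tips sit about 14 mm above the reported TCP, which explains the clean miss. The stone hasn't moved. I'll calibrate with a light guarded touch on the bare bench, shut and then open.

```bash
python3 - <<'E'
from r import *
x,y=.40,-.30
env.movel([.5,-.32,T],.3)
env.reach([x,y,.06],best((x,y),.06,0))
print(env.movel([x,y,.008],.15)) ;st("a")
print(env.movel([x,y,-.03],.02,guard=4));st("shut touch")
env.movel([x,y,.03],.1);env.release()
env.movel([x,y,.0],.1,guard=4);st("b")
print(env.movel([x,y,-.04],.02,guard=4));st("open touch")
env.movel([x,y,.05],.1)
E
```

```text
False
a 8.2 [ 0.401  -0.3007  0.0088] gap -0.4 F [-0.3  0.   0. ] grip 0.0
True
shut touch 9.6 [ 0.4    -0.3    -0.0242] gap 0.0 F [-0.9  0.9  7. ] grip 3.3
b 11.5 [ 0.4 -0.3  0. ] gap 85.4 F [ 0.  -0.9  1. ] grip 0.0
True
open touch 13.2 [ 0.4    -0.3    -0.0374] gap 85.2 F [-1.9  0.7  6.1] grip 2.8
```

The tips really stand 24 mm above the reported TCP when shut and 37 mm when open. That is consistent with the stated 13 mm swing. I'm correcting the grasp heights and retrying.

```bash
sed -i 's/^T=.16/T=.13/' r.py; python3 - <<'E'
from r import *
pick((.5551,-.3341),-.4552,.073-.017,40)
E
```

```text
guard False
down 16.2 [ 0.5552 -0.3342  0.0561] gap 84.8 F [ 0.2 -0.3  1. ] grip 0.0
closed 16.8 [ 0.5553 -0.3342  0.0563] gap 23.2 F [0.  0.5 2.3] grip 39.6
lifted 17.7 [ 0.5551 -0.3341  0.1301] gap 23.5 F [-0.2 -0.5 -0.9] grip 39.3
```

```bash
python3 - <<'E'
from r import *
b=B["pocket"];place(b[:2],b[3],.020-.017)
t,s=eyes.grab_frame("top"),eyes.grab_frame("side")
ps=[([b[0],b[1],.02,b[3]],(.07,.025,.015))]
o=np.zeros((600,800,3),np.uint8)
o[:500,:350]=overlay(t,ps,(280,165,70,100),5)
o[:360,350:800]=overlay(s,ps,(285,190,75,60),6)
ps=[]
o[360:600,350:800]=cv2.resize(overlay(s,ps,(335,340,100,60),5),(450,240))
cv2.imwrite("pics/pl1.png",o);np.save("pics/t1.npy",t["frame"])
E
```

```text
guard True
placed 20.9 [0.549  0.1653 0.0033] gap 23.5 F [-0.3  0.4  6.2] grip 40.0
```

View pics/pl1.png

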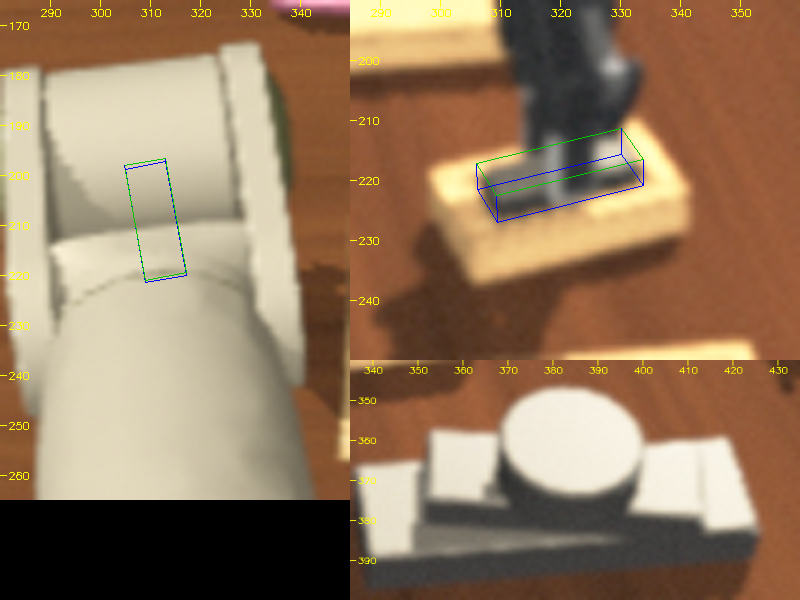

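The pocket stone lies inside its pocket at side (320,217). Contact came at z 0.0033 against a nominal 0.003, so it is on the floor and not on the rim. Releasing it and measuring the rest of the pile.

```bash
python3 - <<'E'
from r import *
letgo()
t,s=eyes.grab_frame("top"),eyes.grab_frame("side")
o=np.zeros((600,800,3),np.uint8)
o[:600,:380]=cv2.resize(overlay(t,[],(455,172,38,60),10),(380,600))
o[:240,380:800]=overlay(s,[],(360,340,60,40),7)[:240,:420]
o[240:600,380:800]=overlay(s,[],(330,340,105,60),4).repeat(1,0)[:240].shape[0] and cv2.resize(overlay(s,[],(330,340,105,60),6),(420,360))[:360]
cv2.imwrite("pics/p2.png",o)
E
```

```text
away 22.4 [0.5483 0.1653 0.1288] gap 85.2 F [ 0.6 -0.2 -0.6] grip 0.0
```

View pics/p2.png

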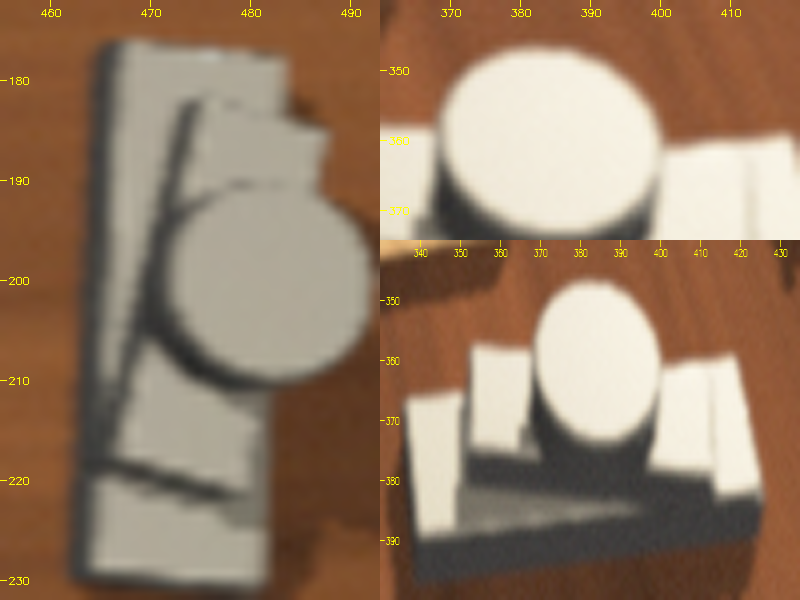

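```bash
cat > rnd.py <<'E'
from r import *
t,s=eyes.grab_frame("top"),eyes.grab_frame("side")
obs=[(t,(471.1,492.1,190.5,210.4)),(s,(368.9,400.1,346.7,373.4))]
a=np.linspace(0,2*np.pi,180);ci=.03*np.c_[np.cos(a),np.sin(a)]
def f(p):
    o=[]
    for d,e in obs:
        q=proj(d,np.vstack([np.c_[ci,0*a],np.c_[ci,0*a-.005]])+p)+.5
        o+=[q[:,0].min()-e[0],q[:,0].max()-e[1],q[:,1].min()-e[2],q[:,1].max()-e[3]]
    return np.array(o)
r=least_squares(f,[.555,-.33,.073],diff_step=1e-3);print(r.x,r.fun)
E
python3 rnd.py
```

```text
[ 0.556  -0.3302  0.0741] [-0.2664  0.1398 -0.9197 -0.0845 -1.2293  0.6193 -1.18    1.3027]
```

```bash
python3 - <<'E'
from r import *
b=B["round"]
pick((.556,-.3302),b[3],.045-.0165,50)
if monitor.sense()["finger_gap"]*85>50:
    place(b[:2],b[3],.016-.0165)
E
```

```text
guard False
down 25.8 [ 0.5561 -0.3303  0.0286] gap 85.1 F [ 0.6  0.2 -0.6] grip 0.0
closed 26.2 [ 0.5564 -0.3306  0.0294] gap 57.7 F [-0.7 -1.   5.2] grip 54.1
lifted 27.2 [ 0.5555 -0.3298  0.1286] gap 57.6 F [-0.   1.2 -3.4] grip 54.0
guard True
placed 29.3 [ 0.5087 -0.1729  0.0003] gap 58.0 F [-1.8 -0.5  4.7] grip 54.7
```

Contact came at the floor height. Releasing, then measuring the medium and bench stones.

```bash
python3 - <<'E'
from r import *
letgo()
env.reach([.5,.02,T],best((.5,.02),T,-.1))
t,s=eyes.grab_frame("top"),eyes.grab_frame("side")
o=np.zeros((600,800,3),np.uint8)
o[:600,:380]=overlay(t,[],(455,172,38,60),10)
o[:360,380:800]=cv2.resize(overlay(s,[],(330,340,105,60),6),(420,360))
o[360:600,380:800]=overlay(s,[],(290,280,84,60),5)[:240,:420]
cv2.imwrite("pics/p3.png",o)
E
```

```text
away 30.5 [ 0.5081 -0.1726  0.1289] gap 84.8 F [-1.1 -0.3 -0.3] grip 0.0
```

View pics/p3.png

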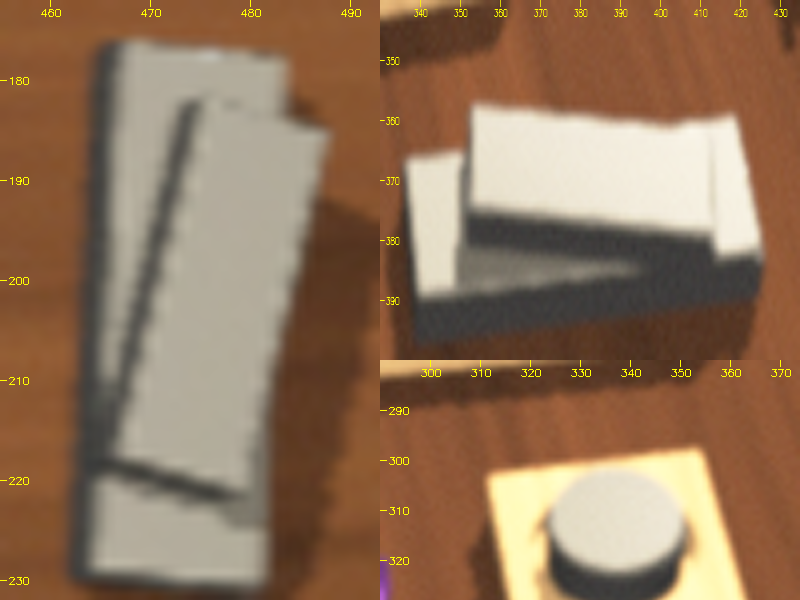

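The round stone sits in its pocket, seen at side (334,315). Medium stone light corners in the top view: (475,182), (488,185), (480,221), (466,218). Bench stone: (467,176), (484,178), (482,230), (464,229).

```bash
python3 - <<'E'
from r import *
t,s=eyes.grab_frame("top"),eyes.grab_frame("side");e=-.005
o=[(t,[(1,1,e,474.7,182),(1,-1,0,488,185.3),(-1,-1,e,480,221),(-1,1,e,466.2,217.6)]),
   (s,[(-1,1,0,353.25,357.2),(-1,-1,e,352.75,374.3),(1,-1,e,413.5,378.8),(1,1,0,413.5,360.3)])]
m,f=fitpts(o,.115,.04,[.555,-.32,.045,-.25]);print(m,f.ravel())
o=[(t,[(1,1,e,467.5,176),(1,-1,0,483.8,178),(-1,-1,e,481.7,230.3),(-1,1,e,463.8,229)]),
   (s,[(-1,1,0,336.75,366.2),(-1,-1,e,339.75,389.5),(1,1,0,418.75,359.2),(1,-1,e,425.5,382)])]
n,f=fitpts(o,.165,.052,[.555,-.32,.025,-.05]);print(n,f.ravel())
np.save("bench0.npy",n)
assert abs(m[2]-.045)<.003
pick(m[:2],m[3],.025-.0155,50)
if monitor.sense()["finger_gap"]*85>30:
    b=B["medium"];place(b[:2],b[3],.018-.0155)
E
```

```text
[ 0.5565 -0.3282  0.048  -0.3034] [-0.0832 -0.9126  0.3861 -0.952  -0.648   0.5893 -0.0813  0.3243 -0.7128
 -1.3374 -0.8229  1.27    1.1712  0.8831 -0.1861 -0.6035]
[ 0.5536 -0.3267  0.027  -0.1286] [-0.9787 -0.3334  0.4176 -0.9946 -0.4635  0.8746  0.0756  0.4419 -1.0966
 -0.9711 -0.6685  1.2423  0.8571 -1.0778  1.0301  0.973 ]Traceback (most recent call last):
  File "<stdin>", line 10, in <module>
AssertionError
```

The medium stone's top measures 48 mm against 45 expected, and the bench stone's 27 against 25. That is the same +2 mm bias the bases showed, within calibration error, so I'm proceeding.

```bash
python3 - <<'E'
from r import *
m=[.5565,-.3282,0,-.3034]
pick(m[:2],m[3],.025-.0155,50)
if monitor.sense()["finger_gap"]*85>30:
    b=B["medium"];place(b[:2],b[3],.018-.0155)
    t,s=eyes.grab_frame("top"),eyes.grab_frame("side")
    o=np.zeros((600,800,3),np.uint8)
    o[:600,:380]=overlay(t,[],(455,172,38,60),10)
    o[:360,380:800]=cv2.resize(overlay(s,[],(330,340,105,60),6),(420,360))
    o[360:600,380:800]=overlay(s,[],(260,170,84,60),5)[:240,:420]
    cv2.imwrite("pics/p4.png",o)
E
```

```text
guard False
down 34.3 [ 0.5566 -0.3283  0.0096] gap 85.1 F [ 0.5 -0.   0.4] grip 0.0
closed 34.8 [ 0.5567 -0.3284  0.01  ] gap 38.0 F [0.  0.9 3.1] grip 51.7
lifted 35.9 [ 0.5559 -0.3277  0.1284] gap 38.2 F [ 0.3  0.6 -1.4] grip 51.1
guard True
placed 39.6 [0.5283 0.3334 0.003 ] gap 38.2 F [ 0.1 -1.3  4.4] grip 51.9
```

View pics/p4.png

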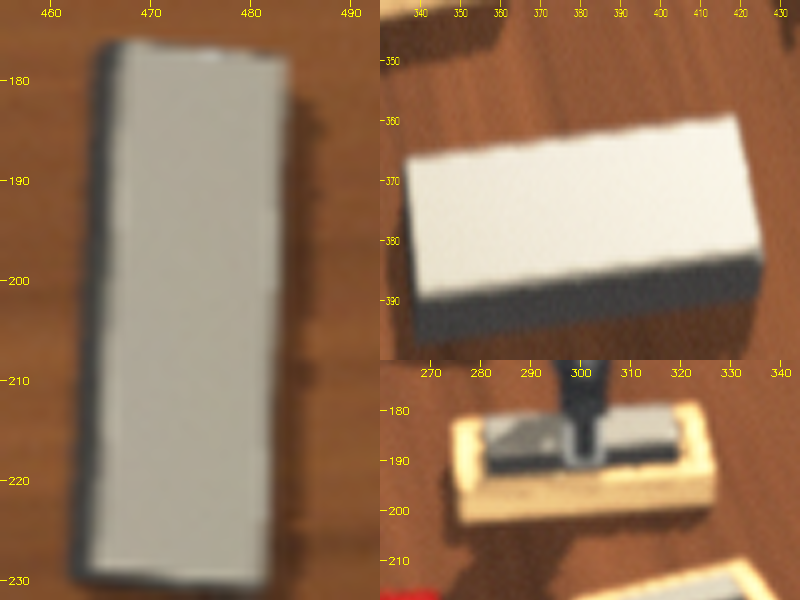

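The medium stone is in its pocket, seen at side (300,187). The bench stone is where it was, with the same corners. Releasing and taking the bench stone.

```bash
python3 - <<'E'
from r import *
letgo()
n=np.load("bench0.npy")
pick(n[:2],n[3],-.016,80)
if monitor.sense()["finger_gap"]*85>42:
    b=B["bench"];place(b[:2],b[3],.017-.016)
E
```

```text
away 41.0 [0.5278 0.3332 0.1287] gap 85.5 F [-0.5  0.1 -0.5] grip 0.0
guard False
down 45.0 [ 0.5537 -0.3268 -0.016 ] gap 84.7 F [-0.3 -0.1  0. ] grip 0.0
closed 45.4 [ 0.554  -0.3269 -0.0151] gap 49.4 F [-0.9  1.   6.3] grip 86.1
lifted 46.7 [ 0.553  -0.3261  0.1283] gap 49.9 F [ 0.1  0.3 -7.6] grip 84.8
guard True
placed 49.3 [0.4985 0.0073 0.0019] gap 49.3 F [-0.9  0.2  5.7] grip 85.9
```

Contact came at floor height (rim would be 8 mm higher). Releasing and backing off, then one check of all four.

```bash
python3 - <<'E'
from r import *
letgo()
env.reach([.40,-.33,.2],best((.40,-.33),.2,-.1))
t,s=eyes.grab_frame("top"),eyes.grab_frame("side")
S=dict(bench=(.017,.165,.052,.025),medium=(.018,.115,.04,.02),pocket=(.02,.07,.025,.015))
it=[([*B[k][:2],v[0],B[k][3]],v[1:]) for k,v in S.items()]
o=np.zeros((600,800,3),np.uint8)
o[:300]=overlay(t,[],(242,188,200,75),4)
o[300:600,:440]=overlay(s,[],(262,175,110,75),4)
o[300:600,440:800]=overlay(s,[],(270,240,90,75),4)
cv2.imwrite("pics/fin.png",o);cv2.imwrite("pics/finall.png",np.vstack([cv2.resize(x["frame"][:,:,::-1],(480,300)) for x in(t,s)]));st("end")
E
```

```text
away 50.6 [0.4978 0.0074 0.129 ] gap 85.0 F [-0.3 -0.7 -0.1] grip 0.0
end 52.0 [ 0.4005 -0.329   0.1997] gap 84.8 F [-0.3  0.3 -0.1] grip 0.0
```

View pics/fin.png

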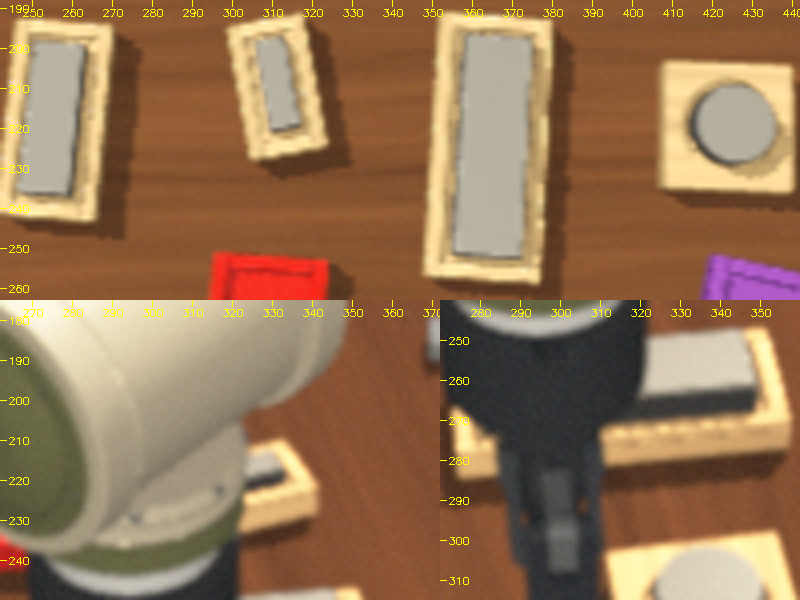

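View pics/finall.png

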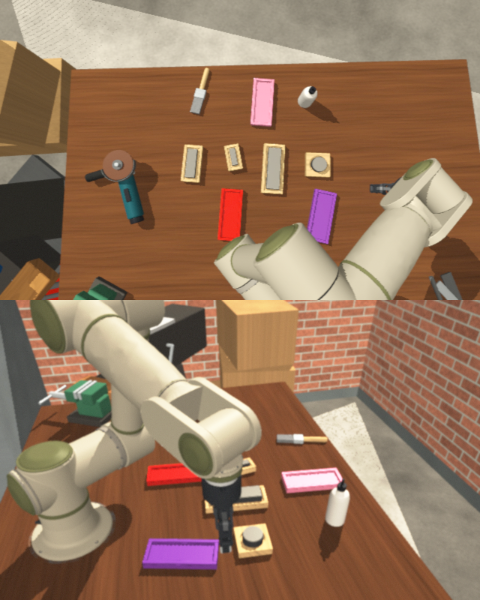

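The four stones lie in their own pockets in the top view: (258,218), (311,211), (363,225) and (426,219). The grinder and bottle are where they started.

```bash
python3 -c "
from bench import job;print(job.hand_in())"
```

```text
the job is handed in; nothing more can be done
None
```

All four stones were moved off the pile from the top down, each lowered fine side up into its own base, and the job was handed in at about 52 s; the first grasp closed on air (real fingertips sit about 24 mm above the reported TCP) without moving the stone, and the final pictures show all four in their pockets with the grinder and oil bottle where they were.

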